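# Square the heavy cramping block to the bench fence

### The arm

A 6-joint arm with a two-finger parallel gripper is mounted at the origin on the work surface. World frame = base frame: x ahead of the robot, y to its left, z up, the work surface at z = 0. Lengths are in m, angles in rad, forces in N, time in s.
With the tool pointing down it reaches from about 0.4 to 0.825 m from the base axis. Payload 7 kg.
Tool frame: the origin (TCP) lies midway between the tips of the shut fingers; the grasp point (between the pads) lies hold_point_z behind it (hold_point_z is the distance from the TCP to the grasp point, in m); z points along the fingers, y is the line along which they close (so a half turn about z gives the same grasp; the last joint's range is limited). The gripper opens to 88 mm and grips with 3 to 60 N. Pads are 19 mm wide; open, the fingers measure 130 mm over their backs; the gripper's body (78 mm by 193 mm) begins 47 mm behind the grasp point.
Start: joints at [-1.048, 0.359, 0.012, 0, -1.224, -0.288], TCP at [0.157, -0.656, 0.227] pointing down, gripper open.
Joint ranges: [-3.07, 3.07], [-1.43, 2.12], [-1.02, 1.25], [-3.03, 1.67], [-3.05, -0], [-3.03, 3.03]. Speed limits (rad/s): [2.39, 2.39, 3.01, 3.14, 3.14, 3.14].

### API

Orientations are given as [roll, pitch, yaw] about the fixed x, y, z axes, in that order (R = Rz(yaw) Ry(pitch) Rx(roll)).
In Python, from station import * gives the robot as it stands.
- The arm moves only by the tool apply_moves, never from a script. Its argument "steps" is a list of rows, each an object with "translation": the shift along the world's x, y, z scaled (see below), a list of three; "rotation": the turn, a rotation vector about the world's x, y, z scaled (see below), a list of three. A call has exactly 10 rows; each row is the pose to reach, as a shift and turn from the pose commanded when the call began; what a row does not reach only later rows make up. The controller multiplies each number of a shift by 250 mm and each number of a turn by 30 degrees. A row lasts 1/12 s, in which the tool goes at most 41.7 mm and 7.16 degrees, less where a joint would pass 70% of its speed; a pose out of reach is approached as far as the arm can. A call with a number of a shift or a turn outside -1 to 1 is refused whole. A call with a gripper value outside its range is refused whole. "jaw" is the closure, from -1 (fully open) to 1 (shut), so that 0 is half open, set as the call begins (left out, the last holds). The fingers move at their own pace and stop on an object; "newtons" is the grip in N (left out, the last holds). Time passes only in rows, so rows that repeat a pose let the fingers close, or fill a call up. It gives the time, the measured TCP pose, the force, the opening and the grip force at its end, in the units of the state.
- get_state(): the state, without advancing time (a new reading comes with each control period).
- grab_frame(name): name is "scene" or "top" or "wrist"; returns the picture (384x512x3 uint8, blue, green, red); there is no depth.
- camera_model(name): a dict with "fx", "fy", "cx", "cy" (pixels), "k1" (the pictures are not rectified: a ray, as slopes to the right and down, at radius r is drawn at 1 + k1 r^2 times it, then the intrinsics apply), "xyz" and "rotation" of the camera in the world. Camera axes: x right, y down, z forward; pixel columns grow to the right and rows downward; lengths in m; the calibration is good to about 2 mm. A picture is of the moment at which its call begins: read the wrist's pose just before it. camera_model takes no time and is no camera call; for the wrist camera it gives the pose at the moment of the call.
- job_done(): hands the job in; it is judged then, once.
The state is a dict: "t": time; "q": joint angles; "qd": joint speeds; "joint_efforts": joint torques, N m; "eef_pos": TCP position; "ee_rot": TCP orientation; "force": force on the tool from outside, world axes, zero at the start; "moment": the same for the moment, N m; "width": finger opening in m; "gripper_force": force on a finger pad.
Only numpy, scipy, OpenCV 4.12 (cv2) and the standard library are available. Lean on these libraries where they do the work, as an engineer would, in place of code of your own. Each camera call takes 0.05 s, during which the arm holds its last target. There are 200 camera calls.

### The job

The heavy iron cramping block on the joiner's bench stands end-on or askew. With the fingers only pushing, never gripping or lifting it, walk it round by its corners on the open bench, clear of the fence, until one of its long orange faces (either will do) looks at the pine fence; only then push it up flush against the fence, the whole block between the two red marks. Leave the hammer, offcut, tape measure and glue bottle where they are.

Things in the scene. Friction and masses are not known exactly. Their poses are not given: they have to be found in the camera images.
- block: Loose dark iron block, about 2 kg (1.6 to 2.4), slides under 7 to 17 N of push. 92 mm along its x, 140 mm along its y, 50 mm high. Origin: centre of its underside, z up. Both long faces (x = +46 and -46 mm) are orange, with an orange strip along the top edge, and equivalent; the short ends (y = +70, -70 mm) are dark. Starts 38 to 90 degrees off square to the fence, either way.
- fence: Fixed pine batten across the far side of the work, 30 mm along its x, 440 mm along its y, 40 mm high, turned up to 9 degrees. Origin: centre of its underside. Its -x side (x = -15 mm) looks to the robot: seat the block against it; the block's origin is then at x = -61 mm in this frame. Two red marks 12 mm wide cross it, centred at y = +105 and -105 mm.
- hammer: Bystander: claw hammer lying on the bench about 260 mm long, 26 mm high; leave alone. Origin under its middle, handle towards its own -x.
- offcut: Bystander: loose pine offcut 130 x 45 x 38 mm high, long along its own x; leave alone. Origin: centre of its underside.
- tape: Bystander: yellow tape measure standing on edge, 66 x 32 x 60 mm high; leave alone. Origin: centre of its underside.
- glue: Bystander: white glue bottle, 60 mm diameter, 160 mm high, standing; leave alone. Origin: centre of its underside.
Mind the look-alikes: they are no part of the job. Of the things that look like the block, the smallest one is meant.

How it is judged:
By the outcome, as a careful person would: the job done as asked, in the order asked, and still so for the second after the job is handed in, with the robot touching nothing.
It also fails if it takes over 72 s, if anything falls off the work surface, if the arm or the gripper's body presses on something with over 40 N, if the wrist force passes 120 N, or if a joint passes its speed limit or range.

## Working session

There is one attempt and no reset: what is moved stays moved. The work goes in short steps, Python scripts to look and compute and a tool call to move; the robot and the scene stay as the last step left them, time stands still between calls to the robot, and variables do not carry over. Pictures are saved under pics/ and viewed, at most 10 in all, crops included, and the job is handed in when it is done.

Besides the shell and the picture viewer there is one more tool, called after "Emit:" by a JSON object that holds its "name" and its "arguments". apply_moves: Moves the arm, as the interface text tells. Shifts and turns lie within -1 to 1; 1 stands for 250 mm of shift or 30 degrees of turn. Its arguments: {"type":"object","properties":{"steps":{"type":"array"},"jaw":{"type":"number"},"newtons":{"type":"number"}},"required":["steps"]}

```bash
mkdir -p pics; python3 - <<'E'
from station import *
import cv2
for n in("top","scene"):
    cv2.imwrite(f"pics/{n}0.png",cv2.resize(grab_frame(n),None,fx=1.5,fy=1.5,interpolation=cv2.INTER_CUBIC)); print(n,camera_model(n))
s=get_state();print(s)
E
```

```text
top {'fx': 355.79500838961684, 'fy': 355.79500838961684, 'cx': 253.71820771727795, 'cy': 190.18306550811266, 'k1': -0.010482555001133787, 'xyz': array([0.4255872 , 0.01124348, 0.99189976]), 'rotation': array([-3.05689353,  0.00942934, -1.59516806])}
scene {'fx': 355.9329805244579, 'fy': 355.9329805244579, 'cx': 256.4301890646349, 'cy': 196.09148093766487, 'k1': 0.032326455534398876, 'xyz': array([ 1.03347129, -0.44032894,  0.66849223]), 'rotation': array([-2.28911196, -0.00947121,  0.88737233])}
{'t': 0.1, 'q': array([-1.04787080e+00,  3.59313915e-01,  1.11474328e-02, -2.79158251e-04,
       -1.22412819e+00, -2.88093641e-01]), 'qd': array([-5.19857022e-05, -1.77413742e-03,  2.86242450e-03,  3.48125813e-04,
       -6.92863245e-05,  8.66108054e-04]), 'joint_efforts': array([-1.08100619e-03, -5.84166133e+01,  2.93748933e+01,  7.01544553e+00,
        1.01290934e-02, -6.95118842e-05]), 'eef_pos': array([ 0.15691117, -0.65605035,  0.22572123]), 'ee_rot': array([ 3.14008149e+00, -1.74127915e-04, -2.90685568e+00]), 'force': array([ 0.66081004, -0.22457543, -0.12494762]), 'moment': array([ 0.00449091, -0.02154407,  0.01366356]), 'gripper_force': 0.0, 'width': 0.08740294512749985}
```

View pics/top0.png

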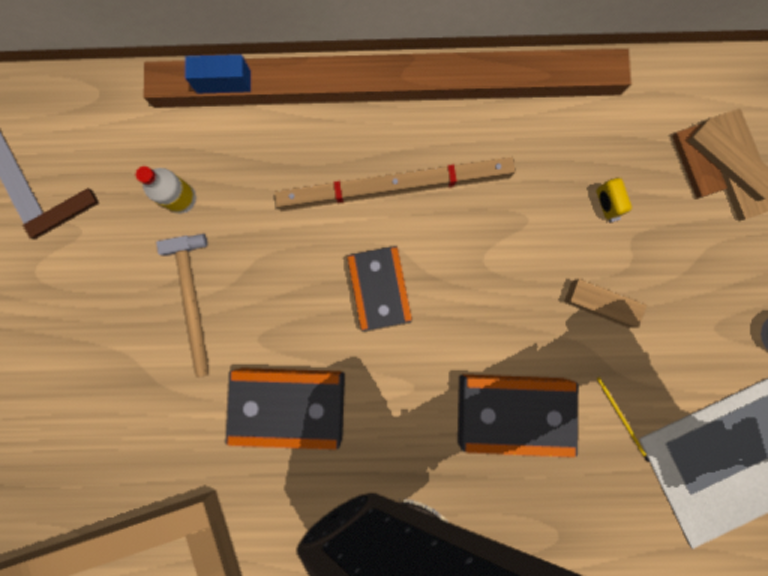

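View pics/scene0.png

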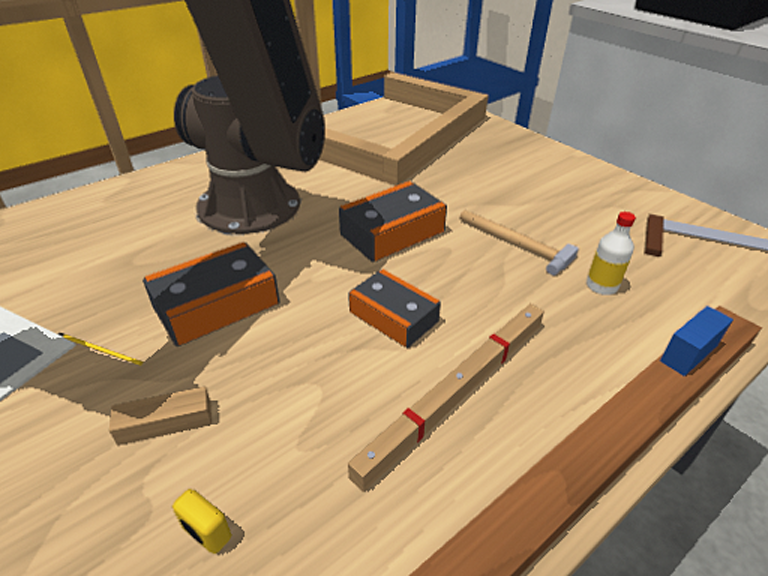

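The smallest block is in the middle of the top view, with its top corners at about (345,256), (397,247), (411,320) and (361,330) in the 1.5x picture. It stands end-on to the fence. The red marks are at about (338,191) and (452,175).

```bash
cat > h.py <<'E'
from station import *
import numpy as np, cv2
from scipy.spatial.transform import Rotation as R
def p2w(name,px,z,sc=1.5):
    c=camera_model(name); K=np.array([[c['fx'],0,c['cx']],[0,c['fy'],c['cy']],[0,0,1]])
    px=(np.array(px,float).reshape(-1,1,2)+.5)/sc-.5
    u=cv2.undistortPoints(px,K,np.array([c['k1'],0,0,0,0]))[:,0]
    d=R.from_euler('xyz',c['rotation']).apply(np.c_[u,np.ones(len(u))])
    return (c['xyz']+d*((z-c['xyz'][2])/d[:,2])[:,None])[:,:2]
def w2p(name,P,sc=1):
    c=camera_model(name); K=np.array([[c['fx'],0,c['cx']],[0,c['fy'],c['cy']],[0,0,1]])
    r=R.from_euler('xyz',c['rotation']).inv(); 
    return cv2.projectPoints(np.array(P,float),r.as_rotvec(),-r.apply(c['xyz']),K,np.array([c['k1'],0,0,0,0]))[0][:,0]*sc
E
python3 - <<'E'
from h import *
np.set_printoptions(precision=4,suppress=True)
b=p2w("top",[(345,256),(397,247),(411,320),(361,330)],.05);print(b,b.mean(0))
for i in range(4):
    d=b[(i+1)%4]-b[i];print(np.hypot(*d),np.degrees(np.arctan2(d[1],d[0])))
f=p2w("top",[(274,193),(513,158),(338,185),(452,169),(340,198),(453,183)],.04);print(f)
print(np.degrees(np.arctan2(*(f[1]-f[0])[::-1])))
f=p2w("top",[(203,375),(185,237),(175,195),(565,285),(640,325),(620,290),(612,205)],.02);print(f)
# enlarged crop
im=grab_frame("top")
cv2.imwrite("pics/c.png",cv2.resize(im[95:230,170:360],None,fx=4,fy=4,interpolation=cv2.INTER_CUBIC))
E
```

```text
[[ 0.5601  0.0807]
 [ 0.5739 -0.0123]
 [ 0.4435 -0.0335]
 [ 0.4281  0.055 ]] [0.5014 0.0225]
0.09400690069262393 -81.56834174613594
0.1320914524982683 -170.78977874705853
0.08975371175003262 99.8776752316193
0.13448155813576362 11.021488257522972
[[ 0.6806  0.2087]
 [ 0.734  -0.2286]
 [ 0.6923  0.0918]
 [ 0.7164 -0.1166]
 [ 0.6681  0.0885]
 [ 0.6904 -0.1175]]
-83.03304135866243
[[ 0.3539  0.3442]
 [ 0.6076  0.3786]
 [ 0.6873  0.398 ]
 [ 0.5008 -0.3175]
 [ 0.4247 -0.4495]
 [ 0.4892 -0.4172]
 [ 0.6468 -0.4123]]
```

View pics/c.png

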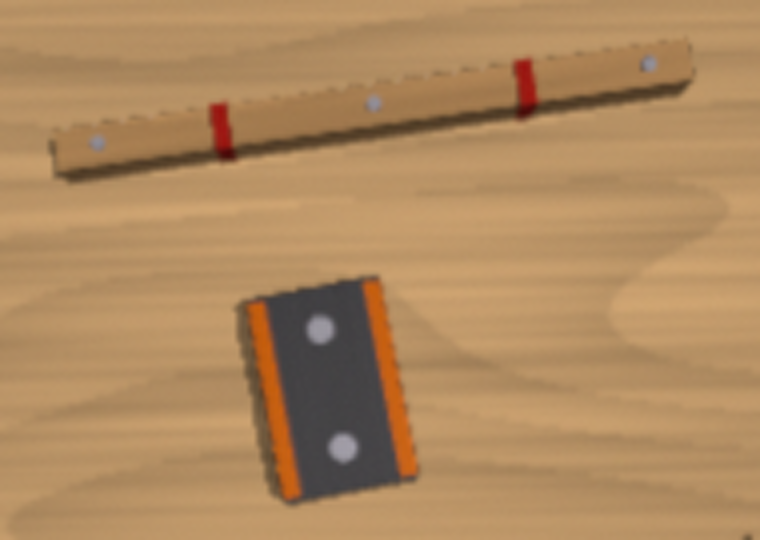

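In the crop the block's top corners are at about (248,302), (378,277), (418,478) and (297,500). The fence top has its front edge along (55,173) to (692,82) and its back edge along (52,130) to (690,40).

```bash
python3 - <<'E'
from h import *
np.set_printoptions(precision=4,suppress=True)
def cr(p): return (np.array(p,float)+.5)/4-.5+[170,95]
b=p2w("top",cr([(247,302),(378,277),(418,478),(297,500)]),.05,1);print(b,b.mean(0))
for i in range(4):
    d=b[(i+1)%4]-b[i];print(np.hypot(*d),np.degrees(np.arctan2(d[1],d[0])))
f=p2w("top",cr([(55,174),(692,82),(52,130),(690,40),(227,150),(529,108),(219,104),(523,60),(373,104)]),.04,1);print(f)
for a,c in((0,1),(2,3)):
  d=f[a]-f[c];print(np.degrees(np.arctan2(-d[0],d[1])),np.hypot(*d))
E
```

```text
[[ 0.561   0.0765]
 [ 0.5756 -0.0114]
 [ 0.441  -0.0342]
 [ 0.4284  0.046 ]] [0.5015 0.0193]
0.08909839059953766 -80.57341334231045
0.13656093324370672 -170.39120727690056
0.08117061920629379 98.87409338812121
0.13603502309542437 12.952361758532648
[[ 0.6538  0.2065]
 [ 0.7061 -0.2295]
 [ 0.6844  0.2083]
 [ 0.7355 -0.2295]
 [ 0.6673  0.0889]
 [ 0.6909 -0.1177]
 [ 0.6994  0.0938]
 [ 0.7246 -0.1148]
 [ 0.6966 -0.0114]]
6.844629369485007 0.4390746251763477
6.6592910631126445 0.4407661862983121
```

```bash
python3 - <<'E'
from h import *
import station
np.set_printoptions(precision=3,suppress=True)
print([ (k,getattr(station,k)) for k in dir(station) if 'hold' in k.lower()])
print(p2w("top",[(230,369),(343,372),(343,448),(460,376),(578,381)],.07), w2p("scene",[[.5,.02,.05]],1.5))
n=np.array([.993,.1175]);u=np.array([-.1175,.993])
C=np.array([.5012,.021]);th=np.radians(11);rho=.037;d=.055
for k in range(87):
    e=np.array([np.cos(th),np.sin(th)]);s=np.array([-e[1],e[0]])
    P=C-d*e+.046*s
    if k%8==0 or k==86: print(round(np.degrees(th)),C,'P',P,'TCP',P-.0095*n+.021*u)
    C=C-rho*s*np.radians(1);th+=np.radians(1)
E
```

```text
[('hold_point_z', 0.0188)]
[[ 0.367  0.28 ]
 [ 0.357  0.086]
 [ 0.23   0.089]
 [ 0.346 -0.113]
 [ 0.332 -0.314]] [[392.747 295.423]]
11 [0.501 0.021] P [0.438 0.056] TCP [0.427 0.075]
19 [0.502 0.016] P [0.436 0.042] TCP [0.424 0.061]
27 [0.504 0.011] P [0.435 0.027] TCP [0.423 0.047]
35 [0.507 0.007] P [0.436 0.013] TCP [0.424 0.033]
43 [0.51  0.003] P [ 0.439 -0.001] TCP [0.427 0.019]
51 [ 0.514 -0.001] P [ 0.444 -0.015] TCP [0.432 0.005]
59 [ 0.518 -0.004] P [ 0.45  -0.027] TCP [ 0.439 -0.008]
67 [ 0.523 -0.006] P [ 0.459 -0.039] TCP [ 0.447 -0.019]
75 [ 0.528 -0.008] P [ 0.469 -0.049] TCP [ 0.457 -0.029]
83 [ 0.533 -0.009] P [ 0.48  -0.058] TCP [ 0.468 -0.038]
91 [ 0.538 -0.009] P [ 0.493 -0.065] TCP [ 0.481 -0.045]
97 [ 0.542 -0.009] P [ 0.503 -0.069] TCP [ 0.491 -0.049]
```

Emit:
{"name": "apply_moves", "arguments": {"steps": [{"translation": [0.08, 0.08, 0], "rotation": [0, 0, -0.05]}, {"translation": [0.19, 0.19, 0], "rotation": [0, 0, -0.1]}, {"translation": [0.3, 0.3, 0], "rotation": [0, 0, -0.15]}, {"translation": [0.41, 0.41, 0], "rotation": [0, 0, -0.22]}, {"translation": [0.52, 0.52, 0], "rotation": [0, 0, -0.22]}, {"translation": [0.63, 0.63, 0], "rotation": [0, 0, -0.22]}, {"translation": [0.74, 0.74, 0], "rotation": [0, 0, -0.22]}, {"translation": [0.85, 0.85, 0], "rotation": [0, 0, -0.22]}, {"translation": [0.95, 0.95, 0], "rotation": [0, 0, -0.22]}, {"translation": [1, 1, 0], "rotation": [0, 0, -0.22]}], "jaw": 1, "newtons": 20}}

```text
t: 0.98
eef_pos: [0.4092, -0.4038, 0.2265]
ee_rot: [3.141, 0.001, -3.02]
force: [0.5, -0.9, 0.2]
width: 0.0265
gripper_force: 0.0
```

Emit:
{"name": "apply_moves", "arguments": {"steps": [{"translation": [0.02, 0.1, 0], "rotation": [0, 0, 0]}, {"translation": [0.04, 0.22, 0], "rotation": [0, 0, 0]}, {"translation": [0.06, 0.34, 0], "rotation": [0, 0, 0]}, {"translation": [0.06, 0.46, 0], "rotation": [0, 0, 0]}, {"translation": [0.06, 0.58, 0], "rotation": [0, 0, 0]}, {"translation": [0.06, 0.7, 0], "rotation": [0, 0, 0]}, {"translation": [0.06, 0.82, 0], "rotation": [0, 0, 0]}, {"translation": [0.06, 0.92, 0], "rotation": [0, 0, 0]}, {"translation": [0.06, 1, 0], "rotation": [0, 0, 0]}, {"translation": [0.06, 1, 0], "rotation": [0, 0, 0]}]}}

```text
t: 1.82
eef_pos: [0.4218, -0.154, 0.2268]
ee_rot: [3.141, 0.001, -3.02]
force: [-0.8, -0.3, 0.2]
width: 0.0004
gripper_force: 0.0
```

Emit:
{"name": "apply_moves", "arguments": {"steps": [{"translation": [0.02, 0.1, 0], "rotation": [0, 0, 0]}, {"translation": [0.02, 0.22, 0], "rotation": [0, 0, 0]}, {"translation": [0.02, 0.34, 0], "rotation": [0, 0, 0]}, {"translation": [0.02, 0.46, 0], "rotation": [0, 0, 0]}, {"translation": [0.02, 0.58, 0], "rotation": [0, 0, 0]}, {"translation": [0.02, 0.7, 0], "rotation": [0, 0, 0]}, {"translation": [0.02, 0.82, 0], "rotation": [0, 0, 0]}, {"translation": [0.02, 0.92, 0], "rotation": [0, 0, 0]}, {"translation": [0.02, 1, 0], "rotation": [0, 0, 0]}, {"translation": [0.02, 1, 0], "rotation": [0, 0, 0]}]}}

```text
t: 2.65
eef_pos: [0.4274, 0.096, 0.2266]
ee_rot: [3.141, 0.0, -3.02]
force: [0.0, 0.5, 1.0]
width: 0.0006
gripper_force: 0.0
```

Emit:
{"name": "apply_moves", "arguments": {"steps": [{"translation": [0, 0, -0.1], "rotation": [0, 0, 0]}, {"translation": [0, 0, -0.2], "rotation": [0, 0, 0]}, {"translation": [0, 0, -0.3], "rotation": [0, 0, 0]}, {"translation": [0, 0, -0.4], "rotation": [0, 0, 0]}, {"translation": [0, 0, -0.5], "rotation": [0, 0, 0]}, {"translation": [0, 0, -0.6], "rotation": [0, 0, 0]}, {"translation": [0, 0, -0.7], "rotation": [0, 0, 0]}, {"translation": [0, 0, -0.76], "rotation": [0, 0, 0]}, {"translation": [0, 0, -0.8], "rotation": [0, 0, 0]}, {"translation": [0, 0, -0.8], "rotation": [0, 0, 0]}]}}

```text
t: 3.48
eef_pos: [0.4258, 0.092, 0.0245]
ee_rot: [-3.139, -0.004, -3.023]
force: [-1.2, -0.3, 0.3]
width: 0.0005
gripper_force: 0.0
```

```bash
python3 - <<'E'
from h import *
print(get_state()['q'])
im=grab_frame("scene")
cv2.imwrite("pics/s1.png",cv2.resize(im[100:300,160:400],None,fx=3,fy=3,interpolation=cv2.INTER_CUBIC))
E
```

```text
[ 6.68589729e-01  2.21059759e-01 -7.51807536e-01 -3.85667749e-04
 -6.02382285e-01 -2.12023359e+00]
```

View pics/s1.png

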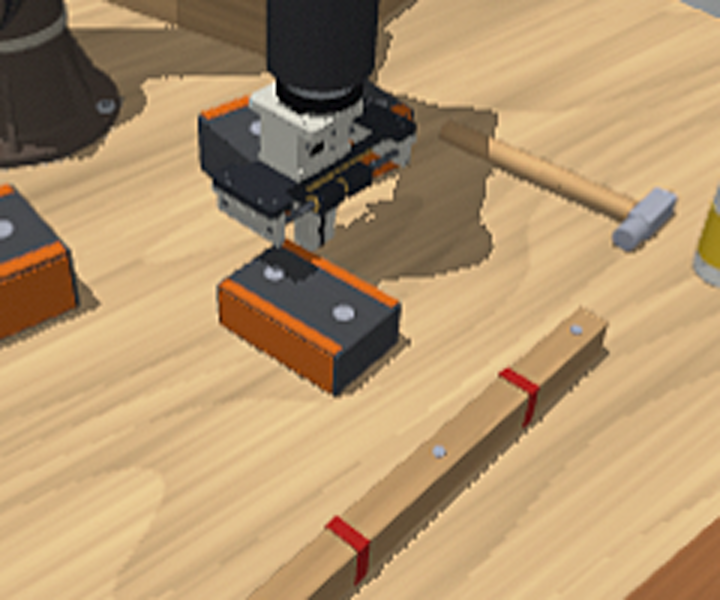

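The block is end-on, with its corners at about (218,290), (285,240), (400,305) and (335,390). The shut fingers stand beside its near end on the +y side, so I can begin the corner push.

Emit:
{"name": "apply_moves", "arguments": {"steps": [{"translation": [0, -0.03, 0], "rotation": [0, 0, 0]}, {"translation": [0, -0.055, 0], "rotation": [0, 0, 0]}, {"translation": [0, -0.08, 0], "rotation": [0, 0, 0]}, {"translation": [-0.005, -0.105, 0], "rotation": [0, 0, 0]}, {"translation": [-0.01, -0.13, 0], "rotation": [0, 0, 0]}, {"translation": [-0.015, -0.155, 0], "rotation": [0, 0, 0]}, {"translation": [-0.015, -0.18, 0], "rotation": [0, 0, 0]}, {"translation": [-0.015, -0.205, 0], "rotation": [0, 0, 0]}, {"translation": [-0.012, -0.23, 0], "rotation": [0, 0, 0]}, {"translation": [-0.012, -0.244, 0], "rotation": [0, 0, 0]}]}}

```text
t: 4.37
eef_pos: [0.4242, 0.0325, 0.0272]
ee_rot: [3.14, 0.002, -3.023]
force: [-3.6, 7.2, 2.2]
width: 0.0004
gripper_force: 4.2
```

```bash
python3 - <<'E'
from h import *
im=grab_frame("scene")
cv2.imwrite("pics/s2.png",cv2.resize(im[140:240,210:330],None,fx=6,fy=6,interpolation=cv2.INTER_CUBIC))
E
```

```text
(no output)
```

View pics/s2.png

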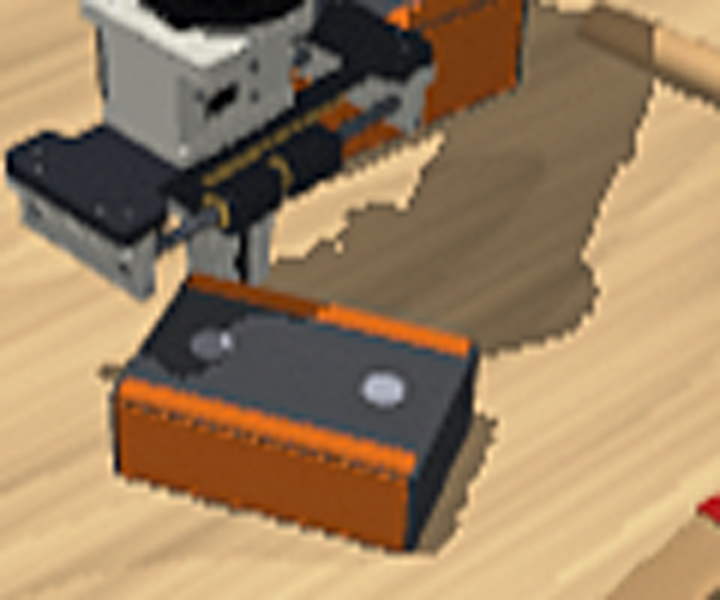

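The block is turning. Its top corners in this crop are at about (119,382), (191,276), (475,348) and (413,465).

```bash
cat >> h.py <<'E'
def block(px,off,sc,name="scene"):
    """px: top corners ordered near-right, near-left, far-left, far-right (of robot at start)"""
    b=p2w(name,(np.array(px,float)+.5)/sc-.5+off,.05,1)
    d=(b[2]-b[1])+(b[3]-b[0]); C=b.mean(0)
    return C,np.degrees(np.arctan2(d[1],d[0])),b
def plan(C,thd,d,end=97,rho=.037):
    n=np.array([.993,.1175]);u=np.array([-.1175,.993]);th=np.radians(thd)
    for k in range(int(end-thd)+1):
        e=np.array([np.cos(th),np.sin(th)]);s=np.array([-e[1],e[0]]);P=C-d*e+.046*s
        if k%8==0 or k==int(end-thd): print(round(np.degrees(th)),C,'TCP',P-.0095*n+.021*u)
        C=C-rho*s*np.radians(1);th+=np.radians(1)
E
python3 - <<'E'
from h import *
np.set_printoptions(precision=3,suppress=True)
C,t,b=block([(119,382),(191,276),(475,348),(413,465)],[210,140],6)
print(C,t,b)
T=get_state()['eef_pos'][:2];n=np.array([.993,.1175]);u=np.array([-.1175,.993])
P=T+.0095*n-.021*u;e=np.array([np.cos(np.radians(t)),np.sin(np.radians(t))]);s=np.array([-e[1],e[0]])
print("contact body",(P-C)@e,(P-C)@s)
plan(C,t,.055)
E
```

```text
[0.506 0.006] 29.49104561224234 [[ 0.467 -0.061]
 [ 0.429  0.006]
 [ 0.546  0.074]
 [ 0.584  0.004]]
contact body -0.05801570816452614 0.04046178394301111
29 [0.506 0.006] TCP [0.424 0.038]
37 [0.509 0.001] TCP [0.426 0.024]
45 [ 0.513 -0.003] TCP [0.429 0.01 ]
53 [ 0.516 -0.006] TCP [ 0.435 -0.003]
61 [ 0.521 -0.009] TCP [ 0.442 -0.015]
69 [ 0.526 -0.011] TCP [ 0.451 -0.027]
77 [ 0.53  -0.012] TCP [ 0.462 -0.036]
85 [ 0.536 -0.013] TCP [ 0.473 -0.045]
93 [ 0.541 -0.013] TCP [ 0.486 -0.051]
96 [ 0.543 -0.013] TCP [ 0.491 -0.053]
```

Emit:
{"name": "apply_moves", "arguments": {"steps": [{"translation": [0.002, -0.02, 0], "rotation": [0, 0, 0]}, {"translation": [0.004, -0.04, 0], "rotation": [0, 0, 0]}, {"translation": [0.008, -0.065, 0], "rotation": [0, 0, 0]}, {"translation": [0.012, -0.09, 0], "rotation": [0, 0, 0]}, {"translation": [0.02, -0.11, 0], "rotation": [0, 0, 0]}, {"translation": [0.028, -0.13, 0], "rotation": [0, 0, 0]}, {"translation": [0.036, -0.15, 0], "rotation": [0, 0, 0]}, {"translation": [0.046, -0.168, 0], "rotation": [0, 0, 0]}, {"translation": [0.056, -0.182, 0], "rotation": [0, 0, 0]}, {"translation": [0.06, -0.188, 0], "rotation": [0, 0, 0]}]}}

```text
t: 5.25
eef_pos: [0.437, -0.0153, 0.0269]
ee_rot: [3.141, -0.003, -3.024]
force: [-11.4, 8.9, 10.7]
width: 0.0002
gripper_force: 7.4
```

Emit:
{"name": "apply_moves", "arguments": {"steps": [{"translation": [0.008, -0.013, 0], "rotation": [0, 0, 0]}, {"translation": [0.018, -0.026, 0], "rotation": [0, 0, 0]}, {"translation": [0.028, -0.039, 0], "rotation": [0, 0, 0]}, {"translation": [0.04, -0.052, 0], "rotation": [0, 0, 0]}, {"translation": [0.052, -0.065, 0], "rotation": [0, 0, 0]}, {"translation": [0.064, -0.076, 0], "rotation": [0, 0, 0]}, {"translation": [0.076, -0.087, 0], "rotation": [0, 0, 0]}, {"translation": [0.088, -0.097, 0], "rotation": [0, 0, 0]}, {"translation": [0.096, -0.104, 0], "rotation": [0, 0, 0]}, {"translation": [0.096, -0.104, 0], "rotation": [0, 0, 0]}]}}

```text
t: 6.08
eef_pos: [0.4578, -0.0423, 0.0265]
ee_rot: [-3.141, -0.008, -3.024]
force: [-15.2, 3.7, 13.7]
width: 0.0005
gripper_force: 8.1
```

```bash
python3 - <<'E'
from h import *
im=grab_frame("scene")
cv2.imwrite("pics/s3.png",cv2.resize(im[150:250,210:330],None,fx=6,fy=6,interpolation=cv2.INTER_CUBIC))
E
```

```text
(no output)
```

View pics/s3.png

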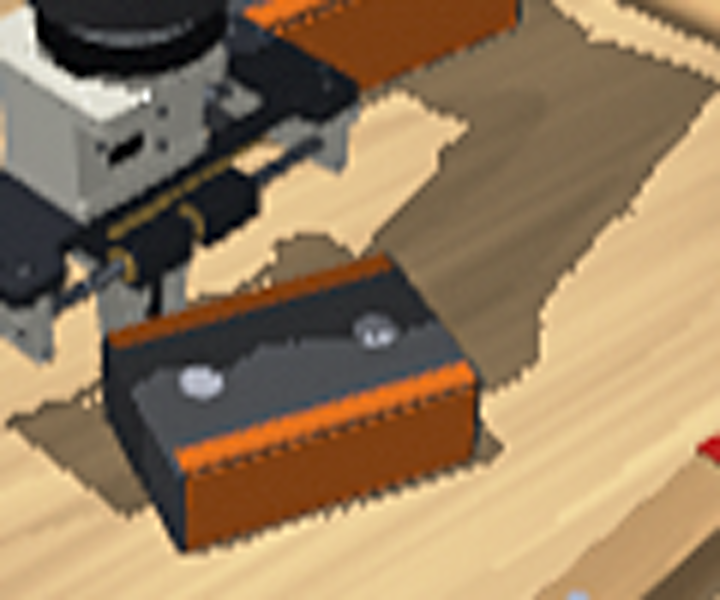

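The orange face now looks mostly at the fence. Its top corners in the crop are at about (178,458), (105,338), (388,256) and (476,365).

```bash
python3 - <<'E'
from h import *
np.set_printoptions(precision=3,suppress=True)
C,t,b=block([(178,458),(105,338),(388,256),(476,365)],[210,150],6)
print(C,t,b)
T=get_state()['eef_pos'][:2];n=np.array([.993,.1175]);u=np.array([-.1175,.993])
P=T+.0095*n-.021*u;e=np.array([np.cos(np.radians(t)),np.sin(np.radians(t))]);s=np.array([-e[1],e[0]])
print("contact body",(P-C)@e,(P-C)@s)
plan(C,t,.058)
E
```

```text
[ 0.527 -0.016] 75.02800097739888 [[ 0.547 -0.09 ]
 [ 0.471 -0.072]
 [ 0.506  0.058]
 [ 0.582  0.041]]
contact body -0.059373901525226175 0.0431843415296782
75 [ 0.527 -0.016] TCP [ 0.455 -0.04 ]
83 [ 0.532 -0.017] TCP [ 0.467 -0.049]
91 [ 0.537 -0.017] TCP [ 0.48  -0.056]
96 [ 0.54  -0.017] TCP [ 0.489 -0.06 ]
```

Emit:
{"name": "apply_moves", "arguments": {"steps": [{"translation": [0.014, -0.01, 0], "rotation": [0, 0, 0]}, {"translation": [0.028, -0.02, 0], "rotation": [0, 0, 0]}, {"translation": [0.042, -0.03, 0], "rotation": [0, 0, 0]}, {"translation": [0.056, -0.038, 0], "rotation": [0, 0, 0]}, {"translation": [0.07, -0.046, 0], "rotation": [0, 0, 0]}, {"translation": [0.084, -0.054, 0], "rotation": [0, 0, 0]}, {"translation": [0.098, -0.06, 0], "rotation": [0, 0, 0]}, {"translation": [0.112, -0.065, 0], "rotation": [0, 0, 0]}, {"translation": [0.124, -0.068, 0], "rotation": [0, 0, 0]}, {"translation": [0.124, -0.068, 0], "rotation": [0, 0, 0]}]}}

```text
t: 6.97
eef_pos: [0.4871, -0.0604, 0.0259]
ee_rot: [-3.14, -0.012, -3.025]
force: [-15.1, -4.7, 12.4]
width: 0.0002
gripper_force: 7.9
```

Emit:
{"name": "apply_moves", "arguments": {"steps": [{"translation": [-0.04, 0, 0], "rotation": [0, 0, 0]}, {"translation": [-0.1, 0.02, 0], "rotation": [0, 0, 0]}, {"translation": [-0.16, 0.06, 0], "rotation": [0, 0, 0]}, {"translation": [-0.16, 0.1, 0], "rotation": [0, 0, 0]}, {"translation": [-0.16, 0.14, 0], "rotation": [0, 0, 0]}, {"translation": [-0.16, 0.16, 0], "rotation": [0, 0, 0]}, {"translation": [-0.16, 0.18, 0], "rotation": [0, 0, 0]}, {"translation": [-0.16, 0.19, 0], "rotation": [0, 0, 0]}, {"translation": [-0.16, 0.19, 0], "rotation": [0, 0, 0]}, {"translation": [-0.16, 0.19, 0], "rotation": [0, 0, 0]}], "jaw": -1}}

```text
t: 7.8
eef_pos: [0.4542, -0.0099, 0.0264]
ee_rot: [-3.142, -0.0, -3.022]
force: [0.4, 0.1, 0.7]
width: 0.0617
gripper_force: 0.0
```

```bash
python3 - <<'E'
from h import *
im=grab_frame("scene");print(get_state()['width'])
cv2.imwrite("pics/s4.png",cv2.resize(im[150:250,210:330],None,fx=6,fy=6,interpolation=cv2.INTER_CUBIC))
E
```

```text
0.06563463883330489
```

View pics/s4.png

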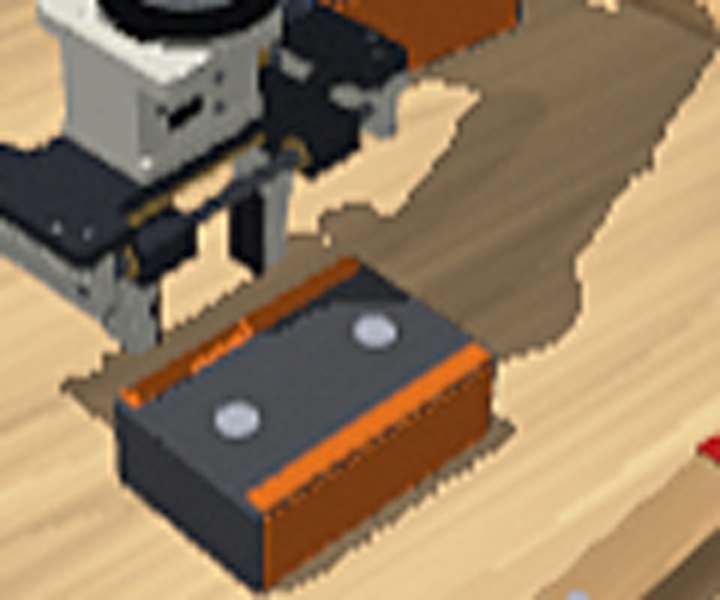

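The top corners are now at about (255,502), (118,398), (355,258) and (492,348).

```bash
python3 - <<'E'
from h import *
np.set_printoptions(precision=3,suppress=True)
C,t,b=block([(255,502),(118,398),(355,258),(492,350)],[210,150],6)
print(C,t,b)
E
```

```text
[ 0.542 -0.018] 92.57398326157474 [[ 0.585 -0.081]
 [ 0.504 -0.089]
 [ 0.498  0.046]
 [ 0.58   0.052]]
```

Emit:
{"name": "apply_moves", "arguments": {"steps": [{"translation": [0.002, -0.03, 0], "rotation": [0, 0, 0]}, {"translation": [0.008, -0.06, 0], "rotation": [0, 0, 0]}, {"translation": [0.008, -0.072, 0], "rotation": [0, 0, 0]}, {"translation": [0.02, -0.072, 0], "rotation": [0, 0, 0]}, {"translation": [0.04, -0.071, 0], "rotation": [0, 0, 0]}, {"translation": [0.06, -0.07, 0], "rotation": [0, 0, 0]}, {"translation": [0.08, -0.07, 0], "rotation": [0, 0, 0]}, {"translation": [0.1, -0.069, 0], "rotation": [0, 0, 0]}, {"translation": [0.12, -0.068, 0], "rotation": [0, 0, 0]}, {"translation": [0.144, -0.068, 0], "rotation": [0, 0, 0]}]}}

```text
t: 8.68
eef_pos: [0.4858, -0.0282, 0.0257]
ee_rot: [-3.141, -0.009, -3.025]
force: [-16.3, -2.9, 14.1]
width: 0.0877
gripper_force: 8.4
```

Emit:
{"name": "apply_moves", "arguments": {"steps": [{"translation": [0.022, 0.001, 0], "rotation": [0, 0, 0]}, {"translation": [0.044, 0.002, 0], "rotation": [0, 0, 0]}, {"translation": [0.066, 0.003, 0], "rotation": [0, 0, 0]}, {"translation": [0.088, 0.004, 0], "rotation": [0, 0, 0]}, {"translation": [0.11, 0.005, 0], "rotation": [0, 0, 0]}, {"translation": [0.132, 0.006, 0], "rotation": [0, 0, 0]}, {"translation": [0.154, 0.007, 0], "rotation": [0, 0, 0]}, {"translation": [0.176, 0.008, 0], "rotation": [0, 0, 0]}, {"translation": [0.19, 0.008, 0], "rotation": [0, 0, 0]}, {"translation": [0.19, 0.008, 0], "rotation": [0, 0, 0]}]}}

```text
t: 9.52
eef_pos: [0.5315, -0.0268, 0.0247]
ee_rot: [-3.14, -0.012, -3.024]
force: [-15.6, -2.5, 8.1]
width: 0.0874
gripper_force: 7.6
```

```bash
python3 - <<'E'
from h import *
im=grab_frame("scene");s=get_state();print(s['width'],s['eef_pos'],s['ee_rot'])
cv2.imwrite("pics/s5.png",cv2.resize(im[160:310,220:370],None,fx=4,fy=4,interpolation=cv2.INTER_CUBIC))
E
```

```text
0.08793744435650737 [ 0.53148652 -0.02675324  0.02473797] [-3.14034377 -0.01192561 -3.02369208]
```

View pics/s5.png

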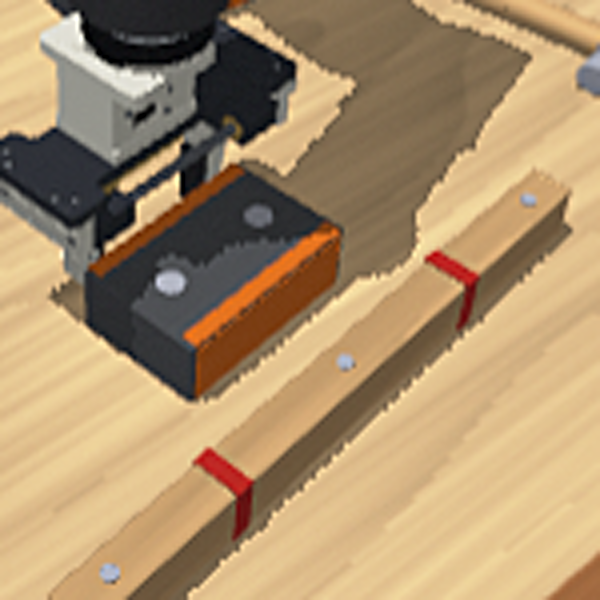

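The block is square in front of the fence and clear of it. Its top corners are at about (192,344), (87,272), (238,163) and (341,230).

```bash
python3 - <<'E'
from h import *
np.set_printoptions(precision=4,suppress=True)
C,t,b=block([(192,344),(87,272),(238,163),(341,230)],[220,160],4)
print(C,t);n=np.array([.993,.1175]);u=np.array([-.1175,.993])
print(C@n,C@u)
# fence in this view: top near edge and marks' near-top corners
f=p2w("scene",(np.array([(50,595),(535,170),(203,456),(436,256)],float)+.5)/4-.5+[220,160],.04,1);print(f@n,f@u)
d=f[1]-f[0];print(np.degrees(np.arctan2(-d[0],d[1])))
E
```

```text
[ 0.5888 -0.0163] 96.21017715117806
0.5827959963356825 -0.08542369802889453
[0.6778 0.6769 0.6757 0.6769] [-0.3126  0.1243 -0.1987  0.0131]
6.872152667809911
```

Emit:
{"name": "apply_moves", "arguments": {"steps": [{"translation": [0.018, 0.001, 0], "rotation": [0, 0, 0]}, {"translation": [0.036, 0.002, 0], "rotation": [0, 0, 0]}, {"translation": [0.054, 0.003, 0], "rotation": [0, 0, 0]}, {"translation": [0.072, 0.004, 0], "rotation": [0, 0, 0]}, {"translation": [0.09, 0.005, 0], "rotation": [0, 0, 0]}, {"translation": [0.108, 0.006, 0], "rotation": [0, 0, 0]}, {"translation": [0.122, 0.007, 0], "rotation": [0, 0, 0]}, {"translation": [0.134, 0.008, 0], "rotation": [0, 0, 0]}, {"translation": [0.144, 0.009, 0], "rotation": [0, 0, 0]}, {"translation": [0.15, 0.01, 0], "rotation": [0, 0, 0]}]}}

```text
t: 10.4
eef_pos: [0.5674, -0.0245, 0.0247]
ee_rot: [-3.14, -0.015, -3.024]
force: [-20.3, -2.4, 12.4]
width: 0.0875
gripper_force: 10.3
```

Emit:
{"name": "apply_moves", "arguments": {"steps": [{"translation": [0.006, 0.001, 0], "rotation": [0, 0, 0]}, {"translation": [0.012, 0.001, 0], "rotation": [0, 0, 0]}, {"translation": [0.018, 0.002, 0], "rotation": [0, 0, 0]}, {"translation": [0.024, 0.002, 0], "rotation": [0, 0, 0]}, {"translation": [0.03, 0.003, 0], "rotation": [0, 0, 0]}, {"translation": [0.036, 0.003, 0], "rotation": [0, 0, 0]}, {"translation": [0.042, 0.004, 0], "rotation": [0, 0, 0]}, {"translation": [0.048, 0.004, 0], "rotation": [0, 0, 0]}, {"translation": [0.054, 0.005, 0], "rotation": [0, 0, 0]}, {"translation": [0.06, 0.005, 0], "rotation": [0, 0, 0]}]}}

```text
t: 11.23
eef_pos: [0.5784, -0.0236, 0.0247]
ee_rot: [-3.141, -0.022, -3.024]
force: [-38.3, 3.8, 30.2]
width: 0.0878
gripper_force: 18.8
```

The push force rose to 38 N exactly where I expected the block to seat. Backing off, then lifting away to check.

Emit:
{"name": "apply_moves", "arguments": {"steps": [{"translation": [-0.03, -0.003, 0], "rotation": [0, 0, 0]}, {"translation": [-0.08, -0.01, 0], "rotation": [0, 0, 0]}, {"translation": [-0.16, -0.02, 0], "rotation": [0, 0, 0]}, {"translation": [-0.25, -0.02, 0], "rotation": [0, 0, 0]}, {"translation": [-0.3, -0.02, 0.1], "rotation": [0, 0, 0]}, {"translation": [-0.36, -0.02, 0.22], "rotation": [0, 0, 0]}, {"translation": [-0.4, -0.02, 0.36], "rotation": [0, 0, 0]}, {"translation": [-0.4, -0.02, 0.5], "rotation": [0, 0, 0]}, {"translation": [-0.4, -0.02, 0.6], "rotation": [0, 0, 0]}, {"translation": [-0.4, -0.02, 0.6], "rotation": [0, 0, 0]}]}}

```text
t: 12.07
eef_pos: [0.4933, -0.0255, 0.1826]
ee_rot: [3.141, 0.01, -3.021]
force: [1.3, -0.6, 0.4]
width: 0.0872
gripper_force: 0.0
```

```bash
python3 - <<'E'
from h import *
im=grab_frame("scene")
cv2.imwrite("pics/s6.png",cv2.resize(im[180:310,230:380],None,fx=5,fy=4.6,interpolation=cv2.INTER_CUBIC))
im=grab_frame("top")
cv2.imwrite("pics/t6.png",cv2.resize(im,None,fx=1.5,fy=1.5,interpolation=cv2.INTER_CUBIC))
E
```

```text
(no output)
```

View pics/s6.png

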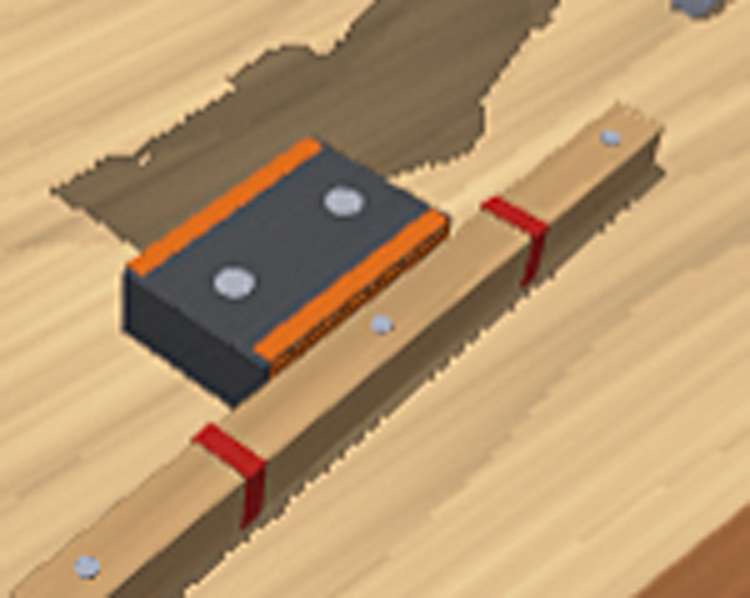

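View pics/t6.png

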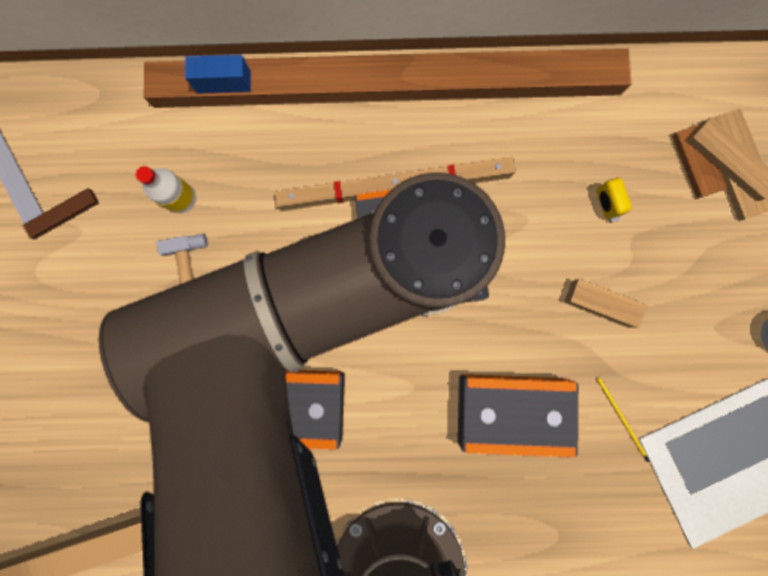

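The block sits flush along its length, about (265,365) to (448,230), and between the red marks. The bystanders haven't moved. One more central press with shut fingers will take out any remaining fraction of a degree.

Emit:
{"name": "apply_moves", "arguments": {"steps": [{"translation": [0, 0, -0.08], "rotation": [0, 0, 0]}, {"translation": [0, 0, -0.18], "rotation": [0, 0, 0]}, {"translation": [0, 0.005, -0.28], "rotation": [0, 0, 0]}, {"translation": [0, 0.008, -0.38], "rotation": [0, 0, 0]}, {"translation": [0, 0.01, -0.48], "rotation": [0, 0, 0]}, {"translation": [0.04, 0.012, -0.56], "rotation": [0, 0, 0]}, {"translation": [0.1, 0.015, -0.6], "rotation": [0, 0, 0]}, {"translation": [0.18, 0.02, -0.6], "rotation": [0, 0, 0]}, {"translation": [0.26, 0.024, -0.6], "rotation": [0, 0, 0]}, {"translation": [0.32, 0.026, -0.6], "rotation": [0, 0, 0]}], "jaw": 1}}

```text
t: 13.0
eef_pos: [0.5705, -0.0199, 0.0245]
ee_rot: [-3.141, -0.003, -3.022]
force: [0.1, -0.4, 0.1]
width: 0.0264
gripper_force: 0.0
```

Emit:
{"name": "apply_moves", "arguments": {"steps": [{"translation": [0.012, 0.001, 0], "rotation": [0, 0, 0]}, {"translation": [0.024, 0.002, 0], "rotation": [0, 0, 0]}, {"translation": [0.034, 0.003, 0], "rotation": [0, 0, 0]}, {"translation": [0.044, 0.004, 0], "rotation": [0, 0, 0]}, {"translation": [0.054, 0.005, 0], "rotation": [0, 0, 0]}, {"translation": [0.062, 0.006, 0], "rotation": [0, 0, 0]}, {"translation": [0.07, 0.007, 0], "rotation": [0, 0, 0]}, {"translation": [0.078, 0.008, 0], "rotation": [0, 0, 0]}, {"translation": [0.084, 0.009, 0], "rotation": [0, 0, 0]}, {"translation": [0.084, 0.009, 0], "rotation": [0, 0, 0]}]}}

```text
t: 13.83
eef_pos: [0.5779, -0.0198, 0.0251]
ee_rot: [-3.141, -0.022, -3.025]
force: [-36.2, 2.9, 28.0]
width: 0.0003
gripper_force: 17.5
```

Emit:
{"name": "apply_moves", "arguments": {"steps": [{"translation": [-0.03, -0.003, 0], "rotation": [0, 0, 0]}, {"translation": [-0.08, -0.01, 0], "rotation": [0, 0, 0]}, {"translation": [-0.16, -0.02, 0], "rotation": [0, 0, 0]}, {"translation": [-0.25, -0.02, 0], "rotation": [0, 0, 0]}, {"translation": [-0.3, -0.02, 0.1], "rotation": [0, 0, 0]}, {"translation": [-0.36, -0.02, 0.22], "rotation": [0, 0, 0]}, {"translation": [-0.4, -0.02, 0.36], "rotation": [0, 0, 0]}, {"translation": [-0.4, -0.02, 0.5], "rotation": [0, 0, 0]}, {"translation": [-0.4, -0.02, 0.6], "rotation": [0, 0, 0]}, {"translation": [-0.4, -0.02, 0.6], "rotation": [0, 0, 0]}]}}

```text
t: 14.67
eef_pos: [0.4933, -0.022, 0.1826]
ee_rot: [3.141, 0.01, -3.021]
force: [1.1, 0.6, -0.1]
width: 0.0009
gripper_force: 0.0
```

```bash
python3 - <<'E'
from h import *
np.set_printoptions(precision=4,suppress=True)
im=grab_frame("scene").astype(int)
# orange top strips: bright orange pixels -> world at z=.05
m=(im[...,2]>200)&(im[...,1]>80)&(im[...,1]<150)&(im[...,0]<80); m[:200]=False
y,x=np.nonzero(m[:,:345]); w=p2w("scene",np.c_[x,y],.05,1)
n=np.array([.993,.1175]);u=np.array([-.1175,.993]);a=w@n;b=w@u
k=(a>.6)&(a<.69);a=a[k];b=b[k];print(len(a),a.min(),a.max(),b.min(),b.max())
q=a>.63; print("angle vs fence deg",np.degrees(np.arctan(np.polyfit(b[q],a[q],1)[0])))
E
```

```text
166 0.6632621918597522 0.6721411658207428 -0.15191388740770892 -0.023367171351675882
angle vs fence deg -0.010556140111608804
```

```bash
python3 -c "
from station import *
print(job_done())"
```

```text
the job is handed in; nothing more can be done
None
```

I walked the small block round on the open bench, then pushed it flush to the fence with an orange face against it and its whole length between the red marks. I handed the job in at about 15 s, and no bystander was moved.

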